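# Wedge the stock gate where it stands

## Robot

A 6-joint arm with a two-finger parallel gripper is mounted at the origin on the work surface. World frame = base frame: x ahead of the robot, y to its left, z up, the work surface at z = 0. Lengths are in m, angles in rad, forces in N, time in s.
With the tool pointing down it reaches from about 0.35 to 0.85 m from the base axis. Payload 8.1 kg.
Tool frame: the origin (TCP) lies at the very end of the fingers, on their centre line; the grasp point (between the pads) lies 19 mm behind it (pinch_z is the distance from the TCP to the grasp point, in m); z points along the fingers, y is the direction in which the jaws open and shut (so a half turn about z gives the same grasp; the last joint's range is limited). The gripper opens to 93 mm and grips with 3 to 60 N. Pads are 15 mm wide; open, the fingers measure 128 mm over their backs; the gripper's body (75 mm by 188 mm) begins 65 mm behind the grasp point.
Start: joints at [-1.29, 0.13, 1.488, -0, 1.523, -0.085], TCP at [0.215, -0.56, 0.219] pointing down, gripper open.
Joint ranges: [-2.96, 2.96], [-0.89, 2.26], [0.02, 2.5], [-1.34, 4.48], [0, 2.73], [-2.66, 2.66]. Speed limits (rad/s): [2.39, 2.39, 2.79, 3.14, 3.14, 3.14].

## Interface

Orientations are given as a rotation vector (axis times angle).
In Python, from plant import * gives the robot as it stands.
- The arm moves only by the tool move_arm, never from a script. Its argument "series" is a list of rows, each a list of 7 numbers: the shift along the tool's x, y, z each as a share of 10 cm, from -1 to 1, then the turn, a rotation vector about the tool's x, y, z each as a share of 180 degrees, from -1 to 1, then the opening, from -1 (shut) to 1 (fully open). In form: [[dx, dy, dz, rx, ry, rz, jaw], ...]. A call has 1 to 8 rows; each row is the pose to reach, as a shift and turn from the pose commanded when the call began, along the tool's axes at that moment, turning the shorter way round; what a row does not reach only later rows make up. A row lasts 1/10 s, in which the tool goes at most 50 mm and 8.59 degrees, less where a joint would pass 70% of its speed; a pose out of reach is approached as far as the arm can. A call with a number of a shift or a turn outside -1 to 1 is refused whole. A call with a gripper value outside its range is refused whole. The fingers move at their own pace and stop on an object; "squeeze" is the grip in N (left out, the last holds). Time passes only in rows, so rows that repeat a pose let the fingers close. It gives the time, the measured TCP pose, the force and the opening at its end, in the units of the state.
- read_state(): the state, without advancing time (a new reading comes with each control period).
- read_camera(name): name is "scene" or "top"; returns a dict with "frame" (384x512x3 uint8, red, green, blue), "K" (3x3 intrinsics, pixels), "k1" (the pictures are not rectified: a ray, as slopes to the right and down, at radius r is drawn at 1 + k1 r^2 times it, then the intrinsics apply), "rvec" (rotation vector, rad) and "tvec" (3), from world to camera coordinates, as OpenCV has them. Camera axes: x right, y down, z forward; pixel columns grow to the right and rows downward; lengths in m; the calibration is good to about 2 mm. A picture is of the moment at which its call begins. There is no depth.
- close_job(): hands the job in, once; it reports no verdict.
The state is a dict: "t": time; "q": joint angles; "dq": joint speeds; "joint_torque": joint torques, N m; "tool_pos": TCP position; "orientation": TCP orientation; "force": force on the tool from outside, world axes, zero at the start; "wrist_torque": the same for the moment, N m; "opening": finger opening in m.
Only numpy, scipy, OpenCV 4.12 (cv2) and the standard library are available. Lean on these libraries where they do the work, as an engineer would, in place of code of your own. Each camera call takes 0.05 s, during which the arm holds its last target.

## Task

Stock is about to be passed through the little orange swing gate on the packing table, so it must not swing. Pick up the yellow wedge by its black grip, set it flat on the table in line with the gate, and while holding it push or tap it nose first under the white foot at the gate's free end until it jams tight and just lifts the gate, leaving the gate at the angle it stands at now; then let go. Leave the blue wedge alone: it is too thin.

Things in the scene. Friction and masses are not known exactly. Their poses are not given: they have to be found in the camera images.
- wedge: Yellow wedge, 150 g; in mm: 170 long (x), 36 wide (y). Origin: centre of underside, z up, +x to the nose, which starts within 25 degrees of world +y. Top slopes from 5 thick at the nose (x +85) to 27 at x -35; flat heel from there to x -85. Black upright grip on the heel, centre x -60, 34 along x, 26 across y, top at z 67: grasp it from above across y, fingertips at z 28 or higher.
- slim_wedge: Blue wedge, a bystander: same plan, axes and black grip as the yellow one, but the heel is only 11 mm high, so its slope never reaches the gate's foot. The two lie side by side and may have changed places.
- gate: Orange swing gate, 18 mm thick, top 102 mm above the table, lower rail at 27 mm, on a green fence post. Origin: on the upright hinge axis at table level; +y points along the gate from free end to hinge (the way to push), z up. It reaches 208 mm along its -y, roughly to world -y. It turns freely (friction 0.06 N m) and can be lifted 6 mm against 4.4 N plus 1.5 N per mm.
- gate_foot (a point): Lowest point of the white round foot (radius 10 mm, 26 mm across the gate) under the gate's free end, 200 mm from the hinge axis, 15 mm above the table. Axes as the gate. The yellow wedge first touches when its origin is about 30 mm short of this point along the gate; each 10 mm more lifts the gate 1.8 mm, up to 6 mm. The push needed grows from about 4 N to 15 N.

How it is judged:
On the way:
1. the yellow wedge, held in the gripper, has its nose under the gate's foot (y of wedge in the frame of gate_foot between -0.08 and 0.02 m and x of wedge in the frame of gate_foot between -0.03 and 0.03 m and height (world z) of wedge below 0.012 m and contact force between the fingers and wedge above 1 N), for 0.1 s.
At the end, for the whole second after the job is handed in: The yellow wedge is let go and at rest, flat on the table (within 6 degrees), in line with the gate within 17 degrees and 25 mm, jammed under the foot and carrying the gate (over 4.6 N); the gate foot is within 40 mm of where it started (contact force between wedge and gate above 4.6 N and x of wedge in the frame of gate_foot between -0.025 and 0.025 m and angle between the x axis of wedge and the y axis of gate, either way round below 0.3 rad and angle between wedge's own z axis and vertical below 0.1 rad and height (world z) of wedge below 0.008 m and distance of gate_foot from where it was at the start of the episode below 0.04 m and linear speed of wedge below 0.01 m/s); the robot touches nothing.
It fails at once if the blue wedge is moved more than 30 mm (distance of slim_wedge from where it was at the start of the episode above 0.03 m).
It fails at once if the gate is swung more than 60 mm from where it stood (distance of gate_foot from where it was at the start of the episode above 0.06 m).
It also fails if it takes over 48 s, if anything falls off the work surface, if the arm or the gripper's body presses on something with over 40 N, if the wrist force passes 120 N, or if a joint passes its speed limit or range.

## Working session

There is one attempt and no reset: what is moved stays moved. The work goes in short steps, Python scripts to look and compute and a tool call to move; the robot and the scene stay as the last step left them, time stands still between calls to the robot, and variables do not carry over. Pictures are saved under pics/ and viewed, and the job is handed in when it is done.

Besides the shell and the picture viewer there is one more tool, called by a JSON object that holds its "op" and its "data", one argument or row to a line. move_arm: Moves the arm, as the interface text tells. Shift numbers are shares of 10 cm and turn numbers shares of 180 degrees, none past 1 either way. Its arguments: {"type":"object","properties":{"series":{"type":"array","items":{"type":"array","items":{"type":"number"}}},"squeeze":{"type":"number"}},"required":["series"]}

```bash
ls; mkdir -p pics
python3 - <<'E'
from plant import *
import cv2
print(read_state())
for n in ("scene","top"):
    d=read_camera(n); cv2.imwrite(f"pics/{n}0.png",d["frame"][:,:,::-1]); print(n,d["K"],d["k1"],d["rvec"],d["tvec"])
    import numpy as np; np.savez(f"{n}0.npz",**d)
E
```

```text
pics
{'t': 0.0, 'q': array([-1.29037832e+00,  1.31173546e-01,  1.48926316e+00, -4.69538172e-05,
        1.52298473e+00, -8.53836205e-02]), 'dq': array([-1.80346397e-04,  2.98518662e-04, -1.29379396e-03,  1.37528749e-03,
        7.52618850e-04, -9.36436527e-05]), 'joint_torque': array([ 2.34003572e-03, -5.59849656e+01, -4.91754198e+01,  7.69777014e-02,
        3.57951131e-02, -1.03329269e-04]), 'tool_pos': array([ 0.21447612, -0.55975514,  0.2175889 ]), 'orientation': array([-3.08740567e+00, -5.71074862e-01,  3.52802057e-04]), 'force': array([ 0.78965303,  0.00949941, -1.06208853]), 'wrist_torque': array([-0.04428482, -0.01535363, -0.02872496]), 'opening': 0.09296033275059844}
scene [[405.80612527   0.         254.27862227]
 [  0.         405.80612527 184.59724954]
 [  0.           0.           1.        ]] -0.13073608326773561 [ 2.13308332  1.26613588 -0.48166754] [-0.2981152  -0.2793655   1.23561589]
top [[366.40534154   0.         253.12143069]
 [  0.         366.40534154 200.31097501]
 [  0.           0.           1.        ]] 0.011776496842235182 [ 2.01115074 -2.19665477  0.24695476] [0.09432833 0.53570958 0.7171496 ]
```

View pics/scene0.png

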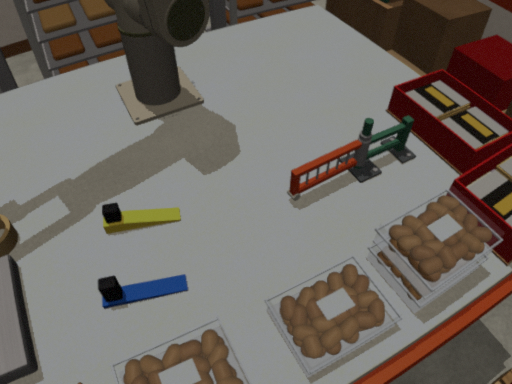

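View pics/top0.png

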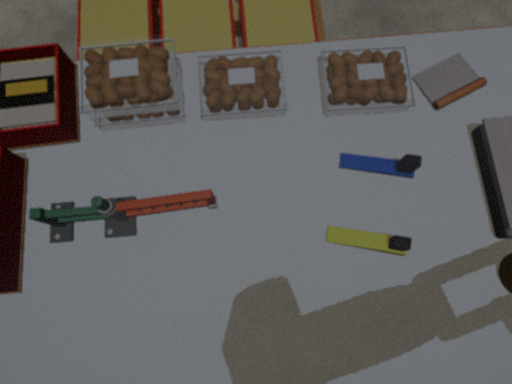

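The scene view shows the yellow wedge (grip near 112,213, nose near 180,214), the blue one below it, and the gate's foot near (294,193). In the top view the yellow grip is near (400,243), the nose near (327,234) and the foot near (213,205). I'll zoom in to get more exact pixels.

Run:
```python
import cv2
def crop(n,x,y,w,h,o):
    im=cv2.imread(f"pics/{n}0.png")[y:y+h,x:x+w]; cv2.imwrite(f"pics/{o}.png",cv2.resize(im,(w*6,h*6),interpolation=cv2.INTER_CUBIC))
crop("top",318,215,100,50,"tw"); crop("top",95,180,130,60,"tg")
crop("scene",95,195,100,45,"sw"); crop("scene",280,110,130,90,"sg")
```

```text
(no output)
```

View pics/tw.png

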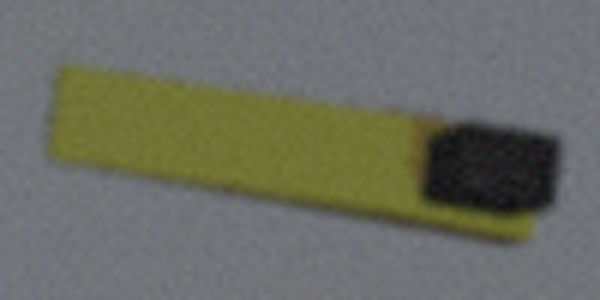

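View pics/tg.png

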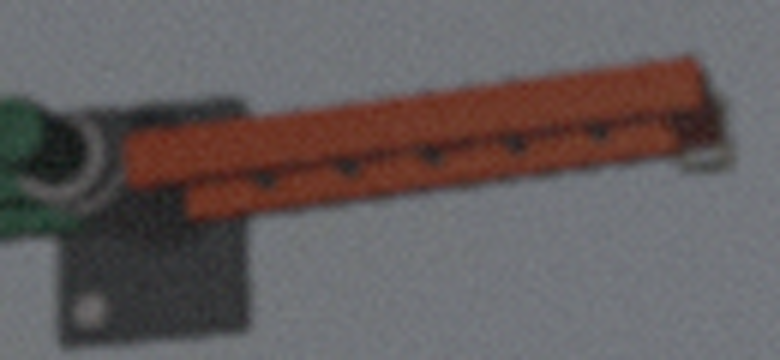

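View pics/sw.png

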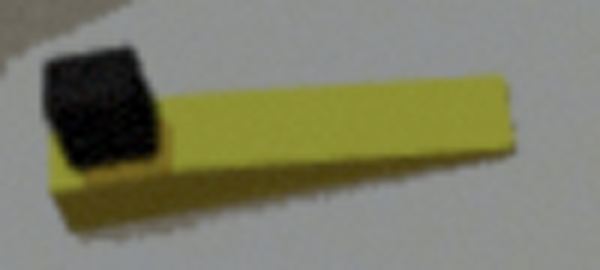

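View pics/sg.png

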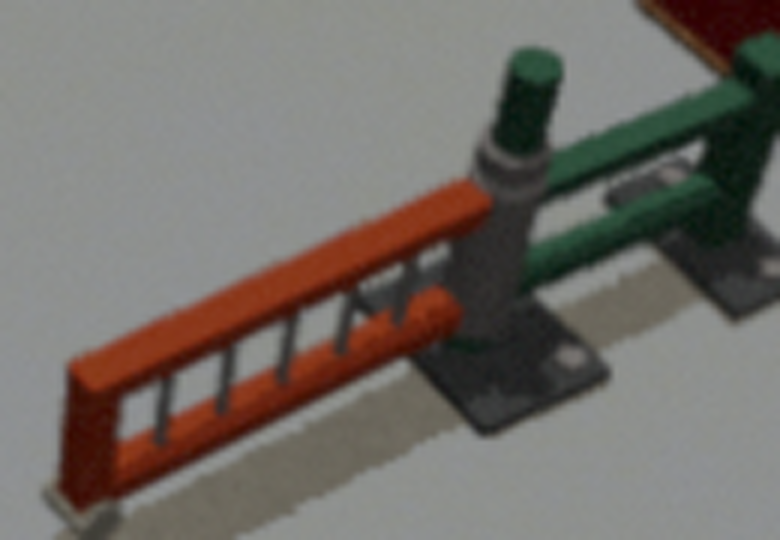

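```bash
cat > h.py <<'E'
import numpy as np, cv2
from scipy.optimize import least_squares
C={n:dict(np.load(f"{n}0.npz")) for n in("scene","top")}
def proj(c,P):
    return cv2.projectPoints(np.asarray(P,float).reshape(-1,1,3),c["rvec"],c["tvec"],c["K"],np.array([float(c["k1"]),0,0,0]))[0].reshape(-1,2)
def place(p,L):
    c,s=np.cos(p[3]),np.sin(p[3]); return np.asarray(L)@np.array([[c,s,0],[-s,c,0],[0,0,1]])+p[:3]
off={"tw":("top",318,215),"tg":("top",95,180),"sw":("scene",95,195),"sg":("scene",280,110)}
def px(k,u,v): n,x,y=off[k]; return n,np.array([x+(u+.5)/6-.5,y+(v+.5)/6-.5])
E
cat > fit.py <<'E'
from h import *
W=[("tw",62,66,85,-18,5),("tw",50,158,85,18,3),("tw",530,241,-85,18,0),("tw",560,133,-77,-13,67),("tw",552,212,-77,13,67),
("sw",503,76,85,18,5),("sw",515,149,85,-18,5),("sw",52,190,-85,-18,27),("sw",72,232,-85,-18,0),("sw",45,60,-77,13,67),("sw",133,48,-43,13,67),("sw",78,168,-77,-13,27),("sw",155,158,-43,-13,27)]
G=[("tg",693,58,9,-208,102),("tg",703,108,-9,-208,102),("tg",128,135,9,None,102),("tg",130,188,-9,None,102),
("sg",70,366,-9,-208,102),("sg",90,390,9,-208,102),("sg",467,180,-9,None,102),("sg",492,205,9,None,102)]
def res(p,M,raw=False):
    r=[]
    for k,u,v,x,y,z in M:
        n,q=px(k,u,v); y=p[4] *1000 if y is None else y
        r.append(proj(C[n],place(p,[[x/1e3,y/1e3,z/1e3]]))[0]-q)
    return np.array(r) if raw else np.ravel(r)
for M,p0 in((W,[.3,-.4,0,1.5,0]),(G,[.4,0,0,0,-.02])):
    s=least_squares(res,p0,args=(M,),loss="soft_l1"); print(s.x.round(4)); print(res(s.x,M,True).round(1).tolist())
    p=s.x
    if M is G: print("foot",place(p,[[0,-.2,.015]]), "yaw+90",p[3]+np.pi/2)
    else: print("grip",place(p,[[-.06,0,.067]]),"nose",place(p,[[.085,0,0]]))
E
python3 fit.py
```

```text
[ 0.4432 -0.192  -0.0016  1.2975  0.    ]
[[-0.7, -0.5], [-1.2, 0.0], [-5.2, 0.5], [0.1, 0.3], [0.2, -0.3], [0.1, -0.3], [-0.2, -0.3], [-0.7, 0.4], [-0.6, 0.4], [-0.9, -0.6], [-0.1, -1.3], [-1.4, 1.7], [1.0, 0.7]]
grip [[ 0.4270143  -0.24972362  0.06536961]] nose [[ 0.46615377 -0.11010592 -0.00163039]]
[ 0.5448  0.3398 -0.0045  0.051  -0.0162]
[[0.0, -0.1], [-0.6, 0.1], [-0.4, -0.2], [-0.3, -0.3], [-1.1, -0.3], [0.3, 0.8], [-1.0, -0.1], [-0.2, 0.2]]
foot [[0.55502683 0.14010202 0.01052583]] yaw+90 1.6217926896461385
```

```bash
cat > ov.py <<'E'
from h import *
import sys
def wedgelines():
    P=[];
    for y in(-18,18): P+= [[(85,y,0),(85,y,5),(-35,y,27),(-85,y,27),(-85,y,0),(85,y,0)]]
    for a in((85,5),(-35,27),(-85,27),(-85,0),(85,0)): P+=[[(a[0],-18,a[1]),(a[0],18,a[1])]]
    for z in(27,67): P+=[[(-77,-13,z),(-43,-13,z),(-43,13,z),(-77,13,z),(-77,-13,z)]]
    for a in((-77,-13),(-43,-13),(-43,13),(-77,13)): P+=[[(*a,27),(*a,67)]]
    return P
def gatelines():
    P=[]
    for z in(102,27): P+=[[(9,-208,z),(9,-16,z),(-9,-16,z),(-9,-208,z),(9,-208,z)]]
    t=np.linspace(0,2*np.pi,25)
    for x in(-13,13): P+=[[(x,-200+10*np.sin(a),25+10*np.cos(a)) for a in t]]
    return P
def draw(k,w,h,p,lines,o,src=None):
    n,x,y=off[k]; im=cv2.imread(src or f"pics/{n}0.png")[y:y+h,x:x+w]; im=cv2.resize(im,(w*6,h*6),interpolation=cv2.INTER_CUBIC)
    im=cv2.convertScaleAbs(im,alpha=1.4)
    for L in lines:
        q=proj(C[n],place(p,np.array(L)/1e3)); q=((q-[x,y]+.5)*6-.5)
        cv2.polylines(im,[np.round(q).astype(int).reshape(-1,1,2)],False,(255,255,0),1,cv2.LINE_AA)
    cv2.imwrite(f"pics/{o}.png",im)
if __name__=="__main__":
    for n in C: print(n,(-cv2.Rodrigues(C[n]["rvec"])[0].T@C[n]["tvec"]).round(3))
    w=[.4432,-.192,-.0016,1.2975]; g=[.5448,.3398,-.0045,.051]
    draw("tw",100,50,w,wedgelines(),"o_tw");draw("sw",100,45,w,wedgelines(),"o_sw")
    draw("tg",130,60,g,gatelines(),"o_tg");draw("sg",130,90,g,gatelines(),"o_sg")
    A=[cv2.imread(f"pics/o_{k}.png") for k in("tw","sw")]
    cv2.imwrite("pics/o_w.png",np.vstack(A))
E
python3 ov.py
```

```text
scene [ 1.045 -0.226  0.742]
top [0.369 0.061 0.819]
```

View pics/o_w.png

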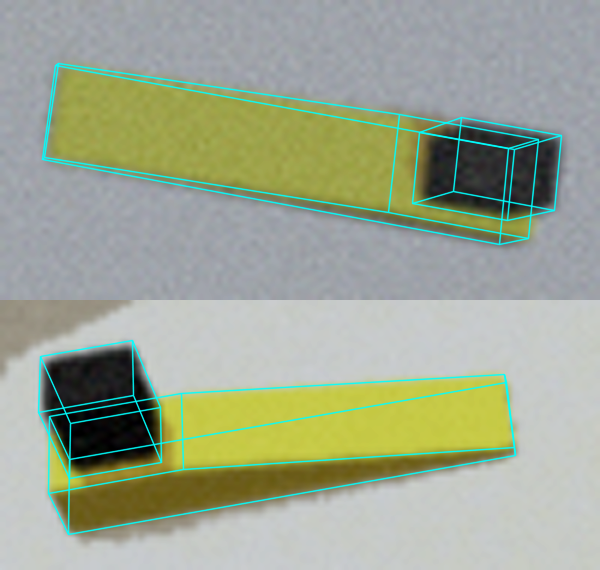

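View pics/o_sg.png

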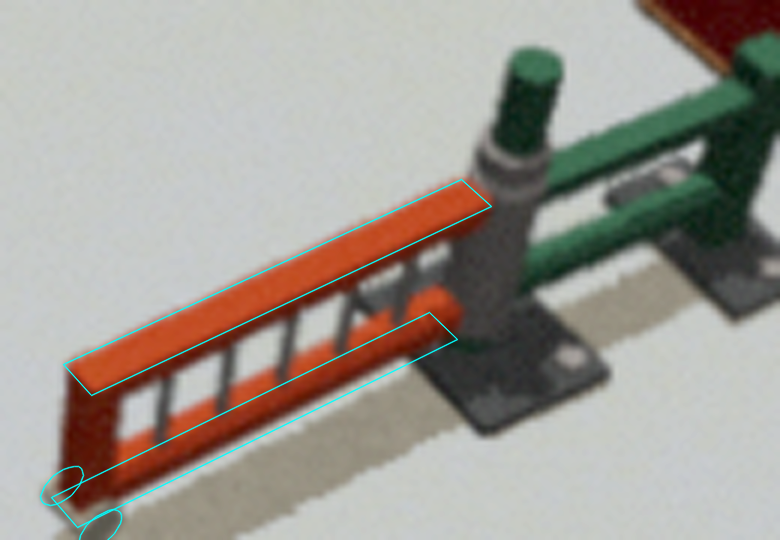

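View pics/o_tg.png

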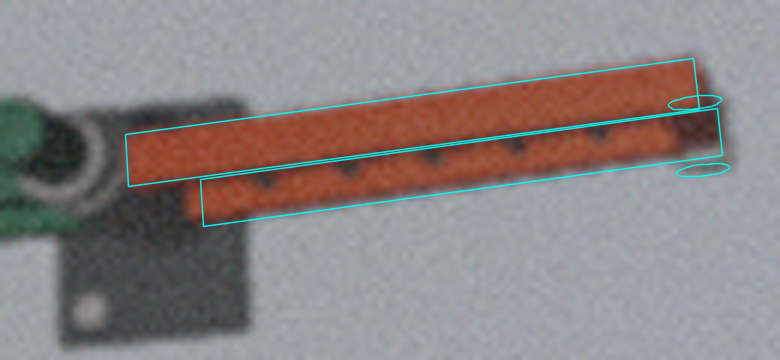

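```bash
sed -i 's/("tw",530,241,-85,18,0)/("tw",530,240,-85,18,27)/; s/("tw",62,66,85,-18,5),("tw",50,158,85,18,3)/("tw",60,66,85,-18,2),("tw",48,158,85,18,2)/' fit.py
sed -i 's/place(p,\[\[x\/1e3/place(np.r_[p[:2],p[2]*FZ,p[3:]],[[x\/1e3/; s/^def res/FZ=1\ndef res/' fit.py
python3 fit.py; echo ---z0; sed 's/^FZ=1/FZ=0/' fit.py | python3 -
```

```text
[ 0.4431 -0.1918 -0.002   1.2937  0.    ]
[[-0.7, -0.3], [-1.0, 0.0], [-0.5, -0.0], [-0.1, 0.6], [0.1, -0.1], [0.2, -0.2], [-0.2, -0.2], [-0.6, 0.3], [-0.5, 0.3], [-0.7, -0.7], [0.0, -1.3], [-1.3, 1.6], [1.0, 0.6]]
grip [[ 0.42664342 -0.24953451  0.06502672]] nose [[ 0.46630873 -0.11006529 -0.00197328]]
[ 0.5448  0.3398 -0.0045  0.051  -0.0162]
[[0.0, -0.1], [-0.6, 0.1], [-0.4, -0.2], [-0.3, -0.3], [-1.1, -0.3], [0.3, 0.8], [-1.0, -0.1], [-0.2, 0.2]]
foot [[0.55502683 0.14010202 0.01052583]] yaw+90 1.6217926896461385
---z0
[ 0.4436 -0.1915  0.      1.2938  0.    ]
[[-0.7, -0.7], [-1.0, -0.3], [-0.3, -0.4], [0.2, 0.2], [0.3, -0.5], [0.3, -0.6], [-0.1, -0.6], [-0.7, -0.1], [-0.6, -0.1], [-0.8, -1.1], [-0.0, -1.8], [-1.4, 1.2], [1.0, 0.2]]
grip [[ 0.42719733 -0.24924443  0.067     ]] nose [[ 4.66843888e-01 -1.09769875e-01  3.61233590e-20]]
[ 0.5451  0.339  -0.2707  0.0504 -0.0172]
[[0.2, -0.8], [-0.5, -0.5], [-0.3, -0.9], [-0.1, -1.0], [-1.3, -1.6], [0.1, -0.4], [-1.2, -1.2], [-0.3, -0.9]]
foot [[ 0.5551646   0.13925585 -0.25569651]] yaw+90 1.6212115008528685
```

```bash
cat > nav.py <<'E'
import numpy as np
from scipy.spatial.transform import Rotation as R
def tool(yaw): # tool z down, tool y = wedge y-line (sign chosen)
    x=np.array([np.cos(yaw),np.sin(yaw),0]); z=np.array([0,0,-1.]); return R.from_matrix(np.c_[x,np.cross(z,x),z])
def rel(p,o,p2,o2):
    o=R.from_rotvec(o) if not isinstance(o,R) else o
    return np.r_[o.inv().apply(np.array(p2)-p)/.1,(o.inv()*o2).as_rotvec()/np.pi]
E
python3 - <<'E'
from nav import *
from plant import *
s=read_state(); o=s["orientation"]; print(R.from_rotvec(o).as_matrix().round(4))
p=np.array([.215,-.56,.219])
for y in (1.2938,1.2938-np.pi): print(rel(p,o,[.427,-.2494,.14],tool(y)).round(4))
E
```

```text
[[ 9.338e-01  3.577e-01 -5.000e-04]
 [ 3.577e-01 -9.338e-01  1.600e-03]
 [ 1.000e-04 -1.700e-03 -1.000e+00]]
[ 3.0907e+00 -2.1408e+00  7.9400e-01 -5.0000e-04 -3.0000e-04 -2.9540e-01]
[ 3.0907e+00 -2.1408e+00  7.9400e-01 -3.0000e-04  6.0000e-04  7.0460e-01]
```

{"op": "move_arm", "data": {
  "series": [
    [0.5,-0.35,0,0,0,-0.05,1],
    [1,-0.7,0,0,0,-0.1,1],
    [1,-0.7,0,0,0,-0.1,1],
    [1,-0.7,0,0,0,-0.1,1]
  ]
}}

```text
t: 0.5
tool_pos: [0.2846, -0.4567, 0.2183]
orientation: [-2.959, -1.053, -0.001]
force: [0.2, -0.3, 0.2]
opening: 0.0931
```

Run:
```python
from nav import *
from plant import *
s=read_state(); print(s["t"],s["tool_pos"],s["orientation"])
o0=R.from_rotvec([-3.08740567,-.571074862,.000352802]);p=np.array([.215,-.56,.219])+o0.apply([.1,-.07,0]); o=o0*R.from_rotvec([0,0,-.1*np.pi])
print("cmd",p,o.as_rotvec())
print(rel(p,o,[.427,-.2494,.14],tool(1.2938)).round(4))
```

```text
0.5 [ 0.28463579 -0.45670908  0.2183429 ] [-2.95893732e+00 -1.05274634e+00 -1.02121216e-03]
cmd [ 0.28334468 -0.45886155  0.21913875] [-2.96004674e+00 -1.04701637e+00 -9.74073480e-05]
[ 2.4335e+00 -7.2420e-01  7.9420e-01 -5.0000e-04 -4.0000e-04 -1.9540e-01]
```

{"op": "move_arm", "data": {
  "series": [
    [0.5,-0.15,0.1,0,0,-0.04,1],
    [1,-0.3,0.2,0,0,-0.08,1],
    [1,-0.3,0.2,0,0,-0.1,1],
    [1,-0.3,0.2,0,0,-0.1,1]
  ]
}}

```text
t: 0.9
tool_pos: [0.3421, -0.3721, 0.198]
orientation: [-2.759, -1.501, 0.001]
force: [-0.2, -0.4, 0.3]
opening: 0.0933
```

```bash
cat > st.py <<'E'
from nav import *
from plant import *
import sys
s=read_state(); t=[float(a) for a in sys.argv[1:5]]
print(s["t"],s["tool_pos"].round(4),"q",s["q"].round(2),"F",s["force"].round(2),s["wrist_torque"].round(2),"op",round(s["opening"],4))
m=R.from_rotvec(s["orientation"]).as_matrix(); print("yaw",np.arctan2(m[1,0],m[0,0]).round(4),"tilt",m[:2,2].round(4))
print(rel(s["tool_pos"],s["orientation"],t[:3],tool(t[3])).round(4))
E
python3 st.py .427 -.2494 .14 1.2938
```

```text
0.9 [ 0.3421 -0.3721  0.198 ] q [-0.93 -0.12  1.77 -0.    1.49 -0.35] F [-0.17 -0.37  0.27] [-0.03 -0.04 -0.02] op 0.0933
yaw 0.9967 tilt [-0.0009  0.0008]
[ 1.491e+00  4.690e-02  5.797e-01 -4.000e-04 -1.000e-04 -9.460e-02]
```

{"op": "move_arm", "data": {
  "series": [
    [0.5,0,0.1,0,0,-0.04,1],
    [0.95,0.02,0.2,0,0,-0.08,1],
    [1,0.03,0.3,0,0,-0.095,1],
    [1,0.03,0.3,0,0,-0.095,1],
    [1,0.03,0.3,0,0,-0.095,1]
  ]
}}

```text
t: 1.4
tool_pos: [0.3983, -0.2921, 0.1689]
orientation: [2.512, 1.887, -0.001]
force: [-0.7, -0.7, -0.7]
opening: 0.0932
```

```bash
python3 st.py .427 -.2494 .14 1.2938
```

```text
1.4 [ 0.3983 -0.2921  0.1689] q [-0.74 -0.13  1.84 -0.    1.43 -0.45] F [-0.69 -0.66 -0.71] [-0.04 -0.07  0.02] op 0.0932
yaw 1.2885 tilt [-0.0005 -0.0004]
[ 4.901e-01  1.564e-01  2.882e-01 -1.000e-04  2.000e-04 -1.700e-03]
```

{"op": "move_arm", "data": {
  "series": [
    [0.25,0.08,0.2,0,0,0,1],
    [0.49,0.156,0.4,0,0,-0.002,1],
    [0.49,0.156,0.6,0,0,-0.002,1],
    [0.49,0.156,0.7,0,0,-0.002,1],
    [0.49,0.156,0.7,0,0,-0.002,1]
  ]
}}

```text
t: 1.9
tool_pos: [0.4261, -0.2487, 0.0977]
orientation: [-2.503, -1.895, 0.002]
force: [-0.2, -0.2, 1.5]
opening: 0.0931
```

```bash
python3 st.py .427 -.2494 .036 1.2938
python3 - <<'E'
from plant import *
import cv2
for n in ("scene","top"):
    d=read_camera(n); im=d["frame"][:,:,::-1]
    c=im[160:270,60:220] if n=="scene" else im[190:300,290:450]
    cv2.imwrite(f"pics/{n}1.png",cv2.resize(c,None,fx=4.5,fy=4.5,interpolation=cv2.INTER_CUBIC))
E
```

```text
1.9 [ 0.4261 -0.2487  0.0977] q [-0.63 -0.06  1.91 -0.    1.29 -0.36] F [-0.23 -0.19  1.5 ] [-0.06 -0.03 -0.01] op 0.0931
yaw 1.2958 tilt [-0.002  0.001]
[-4.400e-03  1.170e-02  6.165e-01 -7.000e-04 -1.000e-04  6.000e-04]
```

View pics/scene1.png

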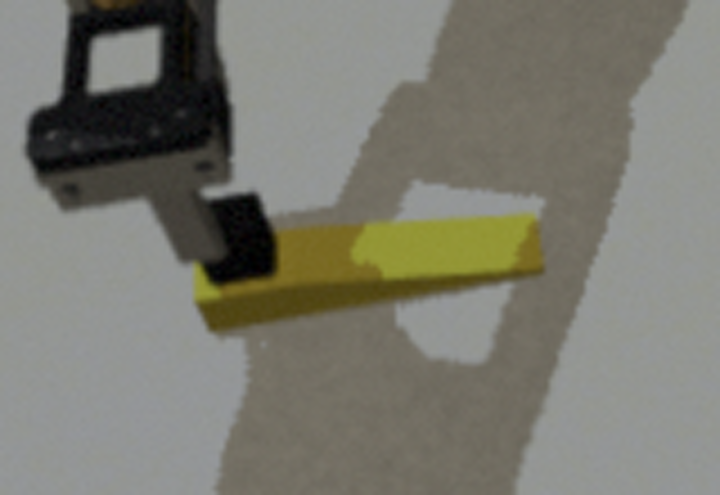

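View pics/top1.png

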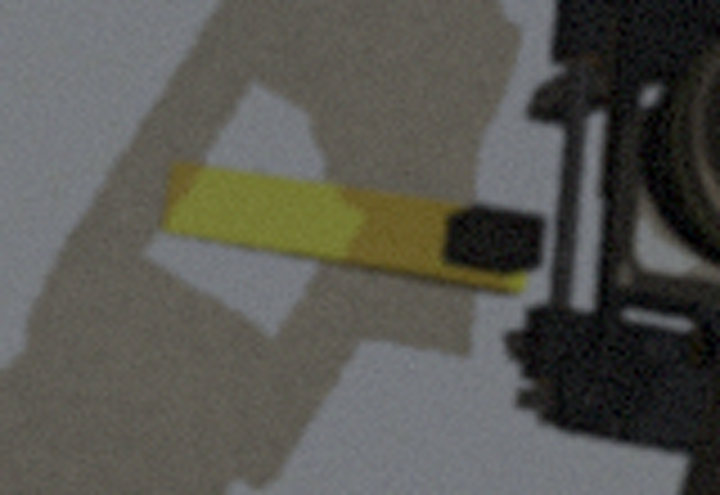

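The scene crop shows the near finger tip at about crop (195,258), which is full-image (103,217), just left of the grip. I'll check that pixel against the kinematics.

Run:
```python
from h import *; from plant import *
from scipy.spatial.transform import Rotation as R
s=read_state(); r=R.from_rotvec(s["orientation"]); 
for a in(-.0465,.0465,-.064,.064,0):
    P=s["tool_pos"]+r.apply([0,a,0]); q={n:proj(C[n],P)[0] for n in C}
    print(a,P.round(3),((q["scene"]-[60,160])*4.5).round(),((q["top"]-[290,190])*4.5).round())
```

```text
-0.0465 [ 0.383 -0.237  0.1  ] [203.  95.] [524. 330.]
0.0465 [ 0.472 -0.262  0.1  ] [200. 245.] [544. 120.]
-0.064 [ 0.366 -0.232  0.1  ] [204.  69.] [520. 371.]
0.064 [ 0.489 -0.267  0.1  ] [199. 276.] [548.  82.]
0 [ 0.427 -0.249  0.1  ] [201. 167.] [534. 224.]
```

{"op": "move_arm", "data": {
  "series": [
    [0,0.005,0.25,0,0,0,1],
    [0,0.005,0.45,0,0,0,1],
    [0,0.005,0.61,0,0,0,1],
    [0,0.005,0.61,0,0,0,1],
    [0,0.005,0.61,0,0,0,1]
  ]
}}

```text
t: 2.5
tool_pos: [0.4283, -0.2489, 0.0389]
orientation: [2.502, 1.898, 0.0]
force: [0.2, -0.6, 1.6]
opening: 0.093
```

```bash
python3 st.py .427 -.2494 .036 1.2938
```

```text
2.5 [ 0.4283 -0.2489  0.0389] q [-0.63  0.02  1.95 -0.    1.17 -0.36] F [ 0.23 -0.59  1.64] [-0.06 -0.11  0.02] op 0.093
yaw 1.2979 tilt [ 0.0009 -0.0007]
[-0.0078 -0.0111  0.0289  0.0003  0.0001  0.0013]
```

{"op": "move_arm", "data": {
  "series": [
    [0,0,0,0,0,0,-1],
    [0,0,0,0,0,0,-1],
    [0,0,0,0,0,0,-1],
    [0,0,0,0,0,0,-1],
    [0,0,0,0,0,0,-1],
    [0,0,0,0,0,0,-1],
    [0,0,0,0,0,0,-1],
    [0,0,0,0,0,0,-1]
  ],
  "squeeze": 35
}}

```text
t: 3.3
tool_pos: [0.4278, -0.248, 0.0376]
orientation: [-2.502, -1.9, 0.0]
force: [-0.2, -0.0, -0.2]
opening: 0.0337
```

```bash
python3 st.py .427 -.2494 .036 1.2938
```

```text
3.3 [ 0.4278 -0.248   0.0376] q [-0.63  0.02  1.95 -0.    1.17 -0.36] F [-0.21 -0.03 -0.25] [-0.05 -0.01 -0.05] op 0.0337
yaw 1.2989 tilt [-0.0002  0.0001]
[-0.0154 -0.004   0.0157 -0.0001 -0.      0.0016]
```

{"op": "move_arm", "data": {
  "series": [
    [0,0,0,0,0,0,-1],
    [0,0,0,0,0,0,-1],
    [0,0,0,0,0,0,-1],
    [0,0,0,0,0,0,-1]
  ]
}}

```text
t: 3.7
tool_pos: [0.4278, -0.248, 0.0376]
orientation: [-2.502, -1.9, 0.0]
force: [0.3, -0.7, -1.1]
opening: 0.0259
```

```bash
python3 st.py .427 -.2494 .036 1.2938
```

```text
3.7 [ 0.4278 -0.248   0.0376] q [-0.63  0.02  1.95 -0.    1.17 -0.36] F [ 0.31 -0.69 -1.08] [-0.08 -0.02 -0.02] op 0.0259
yaw 1.2988 tilt [-0.0002  0.0001]
[-0.0152 -0.004   0.0155 -0.0001 -0.      0.0016]
```

{"op": "move_arm", "data": {
  "series": [
    [0,0,-0.2,0,0,0,-1],
    [0,0,-0.4,0,0,0,-1],
    [0.3,0.1,-0.4,0,0,-0.02,-1],
    [0.6,0.2,-0.4,0,0,-0.04,-1],
    [0.9,0.3,-0.4,0,0,-0.05,-1],
    [1,0.33,-0.4,0,0,-0.05,-1],
    [1,0.33,-0.4,0,0,-0.05,-1]
  ]
}}

```text
t: 4.4
tool_pos: [0.4868, -0.1596, 0.0774]
orientation: [-2.343, -2.092, 0.0]
force: [-1.1, -0.5, -1.8]
opening: 0.0261
```

```bash
python3 st.py .5647 -.0501 .08 1.6215
```

```text
4.4 [ 0.4868 -0.1596  0.0774] q [-0.42  0.01  1.88 -0.    1.25 -0.3 ] F [-1.1  -0.53 -1.84] [-0.09 -0.05  0.02] op 0.0261
yaw 1.4577 tilt [-0.0004  0.0001]
[ 1.1756e+00  6.5030e-01 -2.5700e-02 -1.0000e-04 -0.0000e+00 -5.2100e-02]
```

{"op": "move_arm", "data": {
  "series": [
    [0.3,0.16,0,0,0,-0.02,-1],
    [0.6,0.33,0,0,0,-0.04,-1],
    [0.9,0.5,0,0,0,-0.052,-1],
    [1,0.65,0,0,0,-0.052,-1],
    [1,0.65,0,0,0,-0.052,-1],
    [1,0.65,0,0,0,-0.052,-1]
  ]
}}

```text
t: 5.0
tool_pos: [0.5619, -0.0698, 0.0772]
orientation: [-2.167, -2.274, 0.002]
force: [-0.7, 0.3, -1.4]
opening: 0.0258
```

```bash
python3 st.py .5647 -.0501 .08 1.6215;  python3 - <<'E'
from plant import *
import cv2
for n in ("scene","top"):
    d=read_camera(n); im=d["frame"][:,:,::-1]
    cv2.imwrite(f"pics/{n}2full.png",im)
    c=im[100:260,160:400] if n=="scene" else im[130:290,90:330]
    cv2.imwrite(f"pics/{n}2.png",cv2.resize(c,None,fx=3.3,fy=3.3,interpolation=cv2.INTER_CUBIC))
E
```

```text
5.0 [ 0.5619 -0.0698  0.0772] q [-0.21  0.15  1.73 -0.    1.26 -0.26] F [-0.67  0.31 -1.43] [-0.07 -0.08  0.04] op 0.0258
yaw 1.6187 tilt [-0.0012 -0.0004]
[ 1.953e-01  3.770e-02 -2.770e-02 -4.000e-04  1.000e-04 -9.000e-04]
```

View pics/scene2.png

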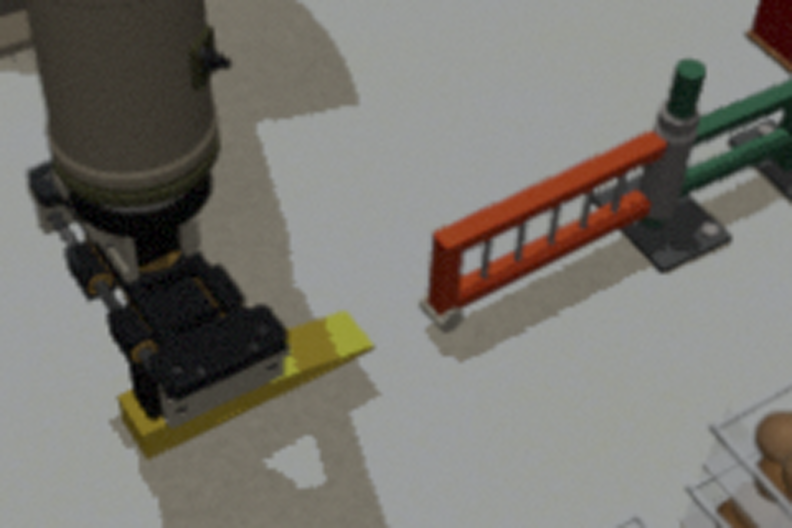

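View pics/top2.png

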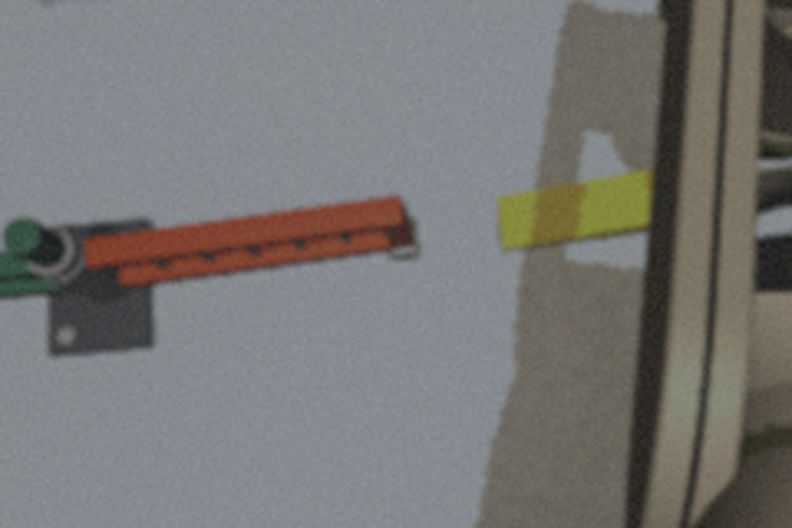

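The wedge hangs level and in line with the gate. In the top crop its nose is near (500,225), pointing at the foot near (405,245). I'll trim the lateral offset and set it down at the height I grasped it.

{"op": "move_arm", "data": {
  "series": [
    [0.15,0.038,0,0,0,0,-1],
    [0.15,0.038,0.2,0,0,-0.001,-1],
    [0.15,0.038,0.38,0,0,-0.001,-1],
    [0.15,0.038,0.4,0,0,-0.001,-1],
    [0.15,0.038,0.4,0,0,-0.001,-1]
  ]
}}

```text
t: 5.6
tool_pos: [0.5651, -0.0533, 0.0375]
orientation: [-2.163, -2.277, 0.001]
force: [-0.3, 0.2, -1.3]
opening: 0.0259
```

```bash
python3 st.py .5647 -.0501 .0376 1.6215;  python3 - <<'E'
from plant import *
import cv2
for n in ("scene","top"):
    d=read_camera(n); im=d["frame"][:,:,::-1]
    cv2.imwrite(f"pics/{n}3full.png",im)
    c=im[165:245,190:310] if n=="scene" else im[170:250,180:300]
    cv2.imwrite(f"pics/{n}3.png",cv2.resize(c,None,fx=6,fy=6,interpolation=cv2.INTER_CUBIC))
E
```

```text
5.6 [ 0.5651 -0.0533  0.0375] q [-0.18  0.21  1.75  0.    1.19 -0.24] F [-0.35  0.22 -1.32] [-0.08 -0.07  0.02] op 0.0259
yaw 1.622 tilt [-0.0008  0.0002]
[ 0.032  -0.0028 -0.0015 -0.0002 -0.0001  0.0002]
```

View pics/scene3.png

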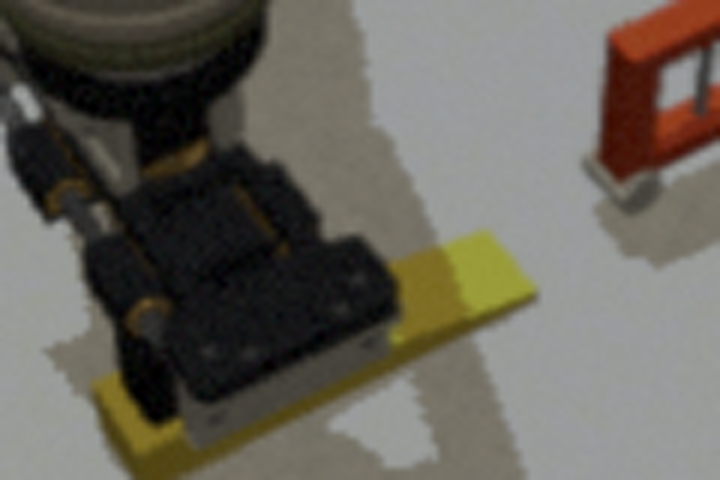

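View pics/top3.png

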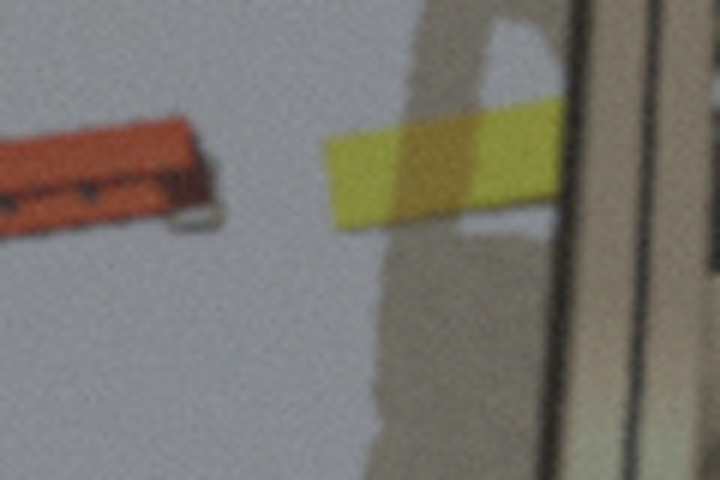

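```bash
cat > bp.py <<'E'
from h import *
def bp(n,q,z):
    c=C[n]; d=cv2.undistortPoints(np.array([[q]],float),c["K"],np.array([float(c["k1"]),0,0,0]))[0,0]
    Rm=cv2.Rodrigues(c["rvec"])[0]; o=-Rm.T@c["tvec"]; v=Rm.T@np.r_[d,1]; return o+v*(z-o[2])/v[2]
E
python3 - <<'E'
from bp import *
F=np.array([.5551,.1397]); u=np.array([-.0507,.9987]); l=np.array([.9987,.0507])
def rep(t,n,q,z):
    p=bp(n,q,z); print(t,n,p.round(4),"along",((p[:2]-F)@u).round(4),"lat",((p[:2]-F)@l).round(4))
t=lambda a,b:(180+(a+.5)/6-.5,170+(b+.5)/6-.5); s=lambda a,b:(190+(a+.5)/6-.5,165+(b+.5)/6-.5)
rep("nose+x","top",t(325,143),.003);rep("nose-x","top",t(338,230),.003)
rep("nose far","scene",s(485,231),.005);rep("nose near","scene",s(537,291),.005)
# foot: visible ends of white foot
rep("foot -x end bottom","top",t(195,230),.016);rep("foot -x outer","top",t(222,222),.02)
rep("foot -x end","scene",s(585,160),.025);rep("foot +x end bot","scene",s(630,212),.015)
rep("gate top+x","top",t(186,118),.102);rep("gate top-x","top",t(196,168),.102)
E
```

```text
nose+x top [0.5752 0.0886 0.003 ] along -0.0521 lat 0.0175
nose-x top [0.5409 0.0863 0.003 ] along -0.0526 lat -0.0169
nose far scene [0.5423 0.0872 0.005 ] along -0.0518 lat -0.0155
nose near scene [0.5771 0.0899 0.005 ] along -0.0509 lat 0.0194
foot -x end bottom top [0.5428 0.139  0.016 ] along -0.0001 lat -0.0123
foot -x outer top [0.5441 0.1284 0.02  ] along -0.0107 lat -0.0115
foot -x end scene [0.5441 0.1302 0.025 ] along -0.0089 lat -0.0115
foot +x end bot scene [0.5679 0.1366 0.015 ] along -0.0037 lat 0.0126
gate top+x top [0.5629 0.1312 0.102 ] along -0.0089 lat 0.0074
gate top-x top [0.5453 0.129  0.102 ] along -0.0102 lat -0.0103
```

{"op": "move_arm", "data": {
  "series": [
    [0.2,0,0,0,0,0,-1],
    [0.4,0,0,0,0,0,-1],
    [0.6,0,0,0,0,0,-1],
    [0.75,0,0,0,0,0,-1],
    [0.85,0,0,0,0,0,-1],
    [0.9,0,0,0,0,0,-1],
    [0.9,0,0,0,0,0,-1]
  ]
}}

```text
t: 6.4
tool_pos: [0.561, 0.0367, 0.0377]
orientation: [2.162, 2.279, -0.0]
force: [0.5, -1.0, -2.0]
opening: 0.0255
```

```bash
python3 st.py .5585 .072 .0376 1.6215;  cat > pic.py <<'E'
from plant import *
import cv2,sys
k=sys.argv[1]
for n in ("scene","top"):
    d=read_camera(n); im=d["frame"][:,:,::-1]
    cv2.imwrite(f"pics/{n}{k}full.png",im)
    c=im[145:225,230:350] if n=="scene" else im[170:250,150:270]
    cv2.imwrite(f"pics/{n}{k}.png",cv2.resize(c,None,fx=6,fy=6,interpolation=cv2.INTER_CUBIC))
E
python3 pic.py 4
```

```text
6.4 [0.561  0.0367 0.0377] q [-0.03  0.19  1.76 -0.    1.19 -0.08] F [ 0.5  -0.98 -1.97] [-0.09 -0.05  0.  ] op 0.0255
yaw 1.6231 tilt [ 0.0001 -0.0001]
[ 0.3541 -0.0064  0.0011  0.      0.      0.0005]
```

View pics/scene4.png

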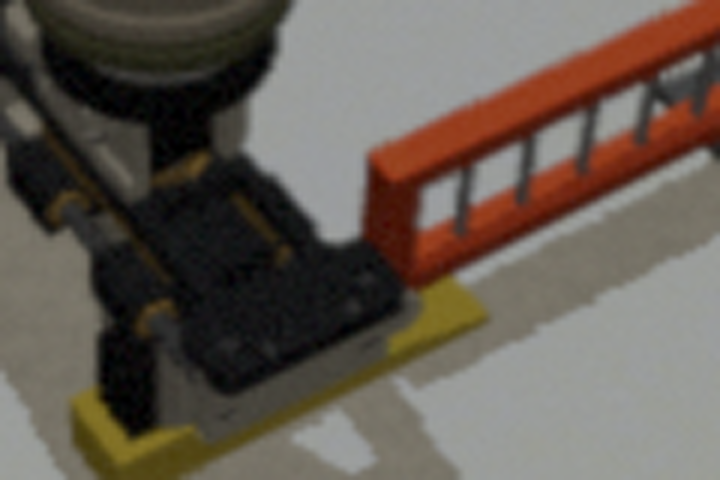

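View pics/top4.png

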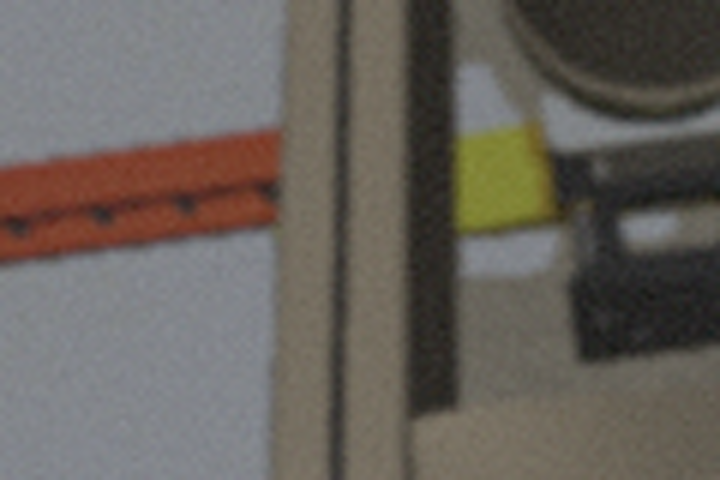

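The nose is under the foot. It shows at scene crop (485,318), and the gate hasn't moved. Now I'll push in small steps and watch the force.

{"op": "move_arm", "data": {
  "series": [
    [0.05,0,0,0,0,0,-1],
    [0.1,0,0,0,0,0,-1],
    [0.14,0,0,0,0,0,-1],
    [0.18,0,0,0,0,0,-1],
    [0.2,0,0,0,0,0,-1],
    [0.2,0,0,0,0,0,-1]
  ]
}}

```text
t: 7.1
tool_pos: [0.5597, 0.056, 0.0373]
orientation: [2.163, 2.278, -0.002]
force: [0.6, -4.5, -4.6]
opening: 0.0259
```

```bash
python3 st.py .5585 .072 .0376 1.6215
```

```text
7.1 [0.5597 0.056  0.0373] q [ 0.01  0.19  1.76 -0.    1.19 -0.04] F [ 0.55 -4.46 -4.59] [-1.05 -0.2  -0.04] op 0.0259
yaw 1.6226 tilt [-0.0005 -0.001 ]
[ 0.1607 -0.0036 -0.0028 -0.0002  0.0003  0.0004]
```

{"op": "move_arm", "data": {
  "series": [
    [0.04,0,0,0,0,0,-1],
    [0.08,0,0,0,0,0,-1],
    [0.11,0,0,0,0,0,-1],
    [0.14,0,0,0,0,0,-1],
    [0.16,0,0,0,0,0,-1],
    [0.16,0,0,0,0,0,-1]
  ]
}}

```text
t: 7.7
tool_pos: [0.559, 0.0711, 0.0374]
orientation: [2.163, 2.277, -0.003]
force: [1.6, -8.5, -4.0]
opening: 0.0258
```

```bash
python3 st.py .5585 .072 .0376 1.6215; python3 pic.py 5
```

```text
7.7 [0.559  0.0711 0.0374] q [ 0.04  0.2   1.76 -0.    1.19 -0.01] F [ 1.55 -8.48 -3.98] [-1.57 -0.24 -0.04] op 0.0258
yaw 1.6222 tilt [-0.0003 -0.0021]
[ 0.0097 -0.0045 -0.0023 -0.0001  0.0007  0.0002]
```

View pics/scene5.png

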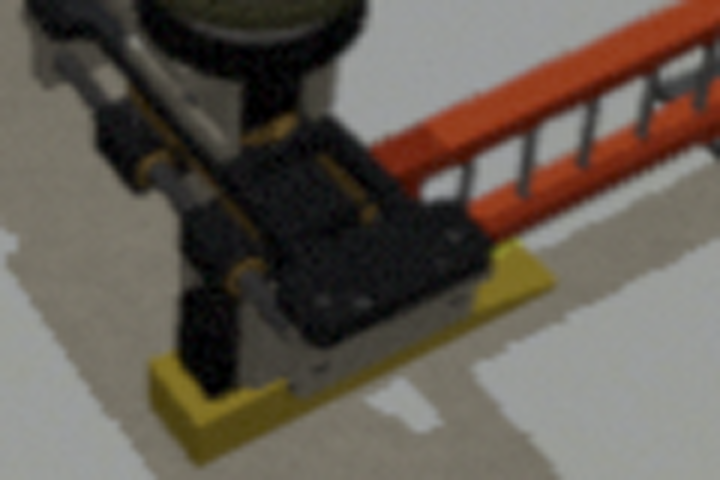

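{"op": "move_arm", "data": {
  "series": [
    [0.02,0,0,0,0,0,-1],
    [0.04,0,0,0,0,0,-1],
    [0.04,0,0,0,0,0,-1],
    [0.04,0,0,0,0,0,-1]
  ]
}}

```text
t: 8.2
tool_pos: [0.5588, 0.0747, 0.0373]
orientation: [2.163, 2.277, -0.003]
force: [0.2, -9.8, -4.4]
opening: 0.0256
```

```bash
python3 st.py .5585 .072 .0376 1.6215
```

```text
8.2 [0.5588 0.0747 0.0373] q [ 0.04  0.2   1.76 -0.    1.19 -0.01] F [ 0.15 -9.78 -4.36] [-1.79 -0.26 -0.04] op 0.0256
yaw 1.622 tilt [-0.0005 -0.0024]
[-0.0268 -0.004  -0.003  -0.0002  0.0008  0.0002]
```

{"op": "move_arm", "data": {
  "series": [
    [0.04,0,0,0,0,0,0.1],
    [0.04,0,0,0,0,0,0.1],
    [0.04,0,0,0,0,0,0.1],
    [0.04,0,0,0,0,0,0.1],
    [0.04,0,0,0,0,0,0.1],
    [0.04,0,0,0,0,0,0.1]
  ]
}}

```text
t: 8.8
tool_pos: [0.5587, 0.0804, 0.0377]
orientation: [-2.163, -2.278, -0.0]
force: [-0.0, 0.3, 0.5]
opening: 0.0513
```

```bash
python3 st.py .5585 .072 .0376 1.6215; python3 pic.py 6
```

```text
8.8 [0.5587 0.0804 0.0377] q [0.05 0.2  1.76 0.   1.19 0.  ] F [-0.03  0.3   0.49] [ 0.   -0.05 -0.05] op 0.0513
yaw 1.6225 tilt [0.0001 0.0001]
[-0.0835 -0.0065  0.0011  0.     -0.      0.0003]
```

View pics/scene6.png

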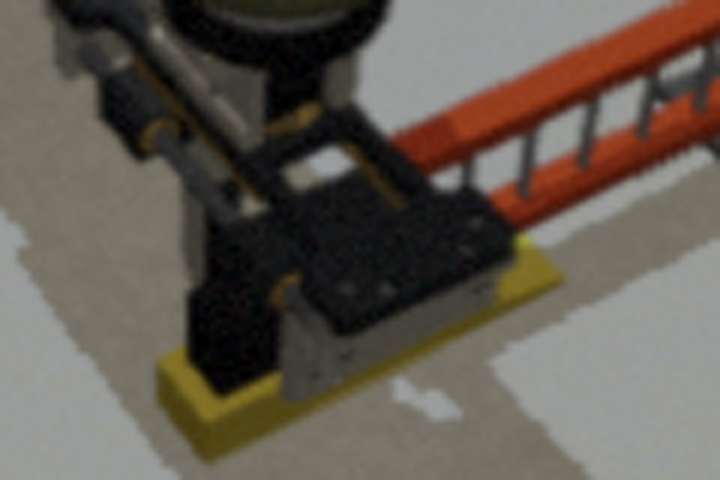

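{"op": "move_arm", "data": {
  "series": [
    [0,0,-0.2,0,0,0,0.1],
    [0,0,-0.5,0,0,0,0.1],
    [0,0,-0.9,0,0,0,0.1],
    [-0.3,0,-1,0,0,0,0.1],
    [-0.8,0,-1,0,0,0,0.1],
    [-1,0,-1,0,0,0,0.1],
    [-1,0,-1,0,0,0,0.1]
  ]
}}

```text
t: 9.6
tool_pos: [0.564, -0.0224, 0.1379]
orientation: [2.167, 2.274, -0.0]
force: [-0.9, 0.2, 0.7]
opening: 0.0514
```

{"op": "move_arm", "data": {
  "series": [
    [-0.5,0,0,0,0,0,0.1],
    [-1,0,0,0,0,0,0.1],
    [-1,0,0,0,0,0,0.1],
    [-1,0,0,0,0,0,0.1]
  ]
}}

```text
t: 10.0
tool_pos: [0.5689, -0.1195, 0.1373]
orientation: [-2.165, -2.275, -0.0]
force: [0.2, 0.6, -0.2]
opening: 0.0513
```

```bash
python3 st.py .5585 .072 .0376 1.6215
python3 - <<'E'
from plant import *
import cv2
for n in ("scene","top"):
    im=read_camera(n)["frame"][:,:,::-1]; cv2.imwrite(f"pics/{n}7full.png",im)
    c=im[110:240,230:410] if n=="scene" else im[160:260,90:270]
    cv2.imwrite(f"pics/{n}7.png",cv2.resize(c,None,fx=4,fy=4,interpolation=cv2.INTER_CUBIC))
E
```

```text
10.0 [ 0.5689 -0.1195  0.1373] q [-0.3   0.13  1.64  0.    1.37 -0.35] F [ 0.25  0.58 -0.17] [ 0.01 -0.06 -0.03] op 0.0513
yaw 1.6204 tilt [-0.0004  0.0008]
[ 1.9175e+00 -8.4000e-03  9.9900e-01 -1.0000e-04 -3.0000e-04 -4.0000e-04]
```

View pics/scene7.png

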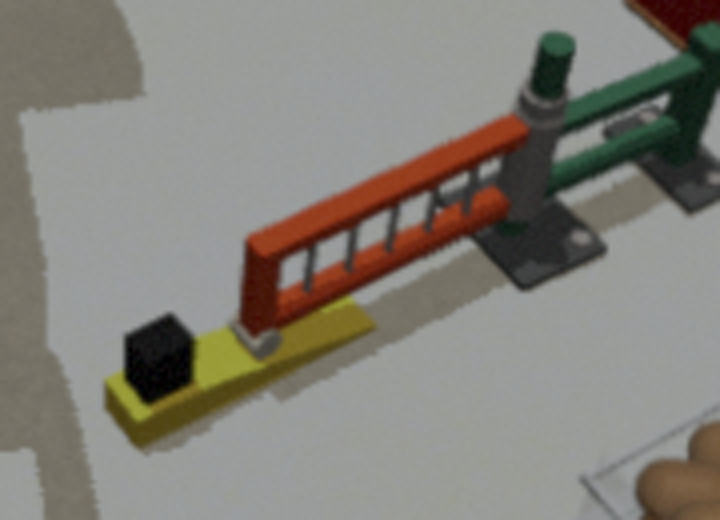

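View pics/top7.png

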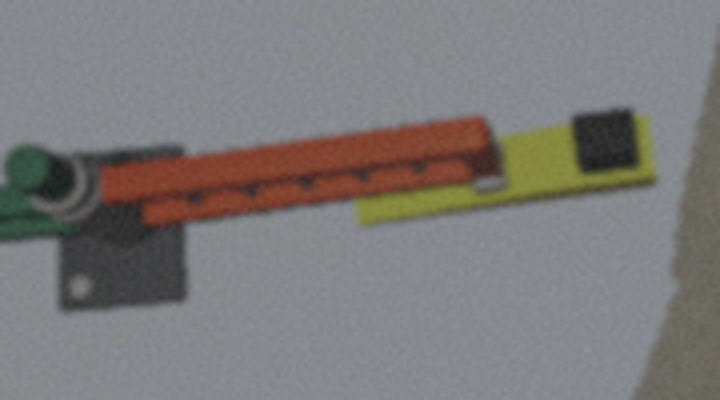

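The wedge stays under the foot, which is at scene crop (258,338). I'll check its position along the gate and how far the gate has lifted.

Run:
```python
from bp import *
F=np.array([.5551,.1397]); u=np.array([-.0507,.9987]); l=np.array([.9987,.0507])
def rep(t,n,q,z,ox):
    p=bp(n,q,z); print(t,n,p.round(4),"origin along",((p[:2]-F)@u-ox).round(4),"lat",((p[:2]-F)@l).round(4))
t=lambda a,b:(90+(a+.5)/4-.5,160+(b+.5)/4-.5); s=lambda a,b:(230+(a+.5)/4-.5,110+(b+.5)/4-.5)
rep("nose near","scene",s(375,325),.003,.085);rep("nose-x","top",t(358,222),.002,.085)
rep("heel-x","top",t(655,182),.027,-.085);rep("heel+x","top",t(651,118),.027,-.085);rep("heel near bot","scene",s(142,448),0,-.085)
a=cv2.imread("pics/scene0.png");b=cv2.imread("pics/scene7full.png")
# vertical image shift of the gate free end patch
A=cv2.imread("pics/scene0.png",0).astype(np.float32);B=cv2.imread("pics/scene7full.png",0).astype(np.float32)
for nm,(x,y,w,h) in dict(end=(285,160,40,22),hinge=(365,110,30,40)).items():
    win=cv2.createHanningWindow((w,h),cv2.CV_32F); print(nm,cv2.phaseCorrelate(A[y:y+h,x:x+w],B[y:y+h,x:x+w],win))
x=proj(C["scene"],[[.5551,.1397,.1],[.5551,.1397,.104]]); print("4mm lift =",x[1]-x[0])
```

```text
nose near scene [0.5697 0.2184 0.003 ] origin along -0.0072 lat 0.0186
nose-x top [0.5358 0.2158 0.002 ] origin along -0.0081 lat -0.0154
heel-x top [0.5387 0.0466 0.027 ] origin along -0.0072 lat -0.0211
heel+x top [0.5753 0.0456 0.027 ] origin along -0.01 lat 0.0154
heel near bot scene [0.5796 0.052  0.    ] origin along -0.0038 lat 0.02
end ((0.3934337292279011, -1.3291639188118172), 0.8828991641600926)
hinge ((0.12309465057530389, -0.18263625860189237), 0.9809186227122942)
4mm lift = [ 0.132802   -1.26515282]
```

```bash
python3 -c "
from plant import *
print(close_job()); print(read_state()['t'])"
```

```text
the job is handed in; nothing more can be done
None
the job is handed in; nothing more can be done
```

The yellow wedge is jammed under the gate's foot and let go, and I handed the job in at about 10 s of the 48 s. The hand-in gave no verdict, so the results below are my own measurements.

I gripped the yellow wedge by its black grip (opening read 26 mm) and set it flat in line with the gate. I then pushed it nose first under the foot while the push force rose from about 4.5 N to 9.8 N, let go and backed the arm away.

**Last checks, from both cameras:**
- **Wedge position:** its origin is about 7 mm short of the foot point. The separate points gave 4–10 mm.
- **Alignment:** it is within about 3 mm of the gate line and in line with it to about 1–2 degrees.
- **Gate lift:** the free end has risen about 4 mm, which by the given spring values means roughly 10 N on the wedge.
- **Gate angle:** no visible swing.
- **Robot:** clear of everything, with wrist force readings near zero.
- **Blue wedge:** never touched. I did not measure its position again at the end.

**Disagreements:**
- **Gate height:** my first camera fit put the gate about 4 mm too low. The cameras are rated to about 2 mm, so I used the stated height and relied on the contact force while pushing.
- **Extra push:** in the release move I repeated a 4 mm forward shift by mistake. The arm went 4 mm further as the fingers opened, and the wedge position above was measured after that.

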